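Lock the stop collar of the tape spindle on its shaft flat

ROBOT

A 6-joint arm with a two-finger parallel gripper is mounted at the origin on a cart in front of the work surface, level with it; the furniture and walls round the work are solid. World frame = base frame: x ahead of the robot, y to its left, z up, the work surface at z = 0. Lengths are in m, angles in rad, forces in N, time in s.
With the tool pointing down it reaches from about 0.375 to 0.975 m from the base axis. Payload 3.8 kg.
Tool frame: the origin (TCP) lies midway between the tips of the shut fingers; the grasp point (between the pads) lies 19 mm behind it; z points along the fingers, y is the line along which they close (so a half turn about z gives the same grasp; the last joint's range is limited). The gripper opens to 88 mm and grips with 3 to 60 N. Pads are 18 mm wide; open, the fingers measure 123 mm over their backs; the gripper's body (75 mm by 187 mm) begins 45 mm behind the grasp point.
Start: joints at [-1.253, 0.264, 1.604, -0, 1.274, -0.037], TCP at [0.234, -0.633, 0.239] pointing down, gripper open.
Joint ranges: [-2.63, 2.63], [-0.94, 2.18], [0.31, 2.57], [-1.31, 4.45], [0, 2.66], [-2.55, 2.55]. Speed limits (rad/s): [2.57, 2.57, 3.14, 3.14, 3.14, 3.14].

INTERFACE

Orientations are given as a rotation vector (axis times angle).
In Python, from cell import manip, inverse_kinematics, cams, order gives the robot as it stands. Calls block until the motion is done:
- manip.move_pose(position, orientation): joint-space move of the TCP to a pose.
- manip.move_linear(position, rate=0.15, rot=None): straight line of the TCP; rot=None keeps the orientation; rate is the mean speed in m/s.
- manip.set_joints(angles): joint-space move.
- manip.set_gripper(opening, force=None): finger opening in m; force is the grip in N (None keeps the last); returns when the fingers have stopped.
- manip.dwell(seconds).
- inverse_kinematics(position, orientation): joint angles nearest the present ones, or None.
- manip.state(): the state.
- cams.capture(name): name is "scene" or "side" or "wrist"; returns a dict with "image" (384x512x3 uint8, blue, green, red), "z_map" (384x512 float32, m along the optical axis (not along the pixel's ray), 0 where there is no reading), "intrinsics" (3x3 intrinsics, pixels), "k1" (the pictures are not rectified: a ray, as slopes to the right and down, at radius r is drawn at 1 + k1 r^2 times it, then the intrinsics apply), "position" and "orientation" of the camera in the world; the wrist camera has in their place "T_tool_cam" (4x4, takes a point from camera to tool coordinates, whose origin is the TCP and whose axes are the flange's). Camera axes: x right, y down, z forward; pixel columns grow to the right and rows downward; lengths in m; the calibration is good to about 2 mm. A picture is of the moment at which its call begins: read the wrist's pose just before it.
A pose or a line that the arm cannot do raises manip.IKError and nothing moves.
- order.close_job(): hands the job in; it is judged then, once.
The state is a dict: "clock": time; "joint_pos": joint angles; "joint_velocities": joint speeds; "tau": joint torques, N m; "tool_pos": TCP position; "tcp_rot": TCP orientation; "contact_force": force on the tool from outside, world axes, zero at the start; "moment": the same for the moment, N m; "gripper_width": finger opening in m; "grasp_force": force on a finger pad.
Only numpy, scipy, OpenCV 4.12 (cv2) and the standard library are available. Lean on these libraries where they do the work, as an engineer would, in place of code of your own. Each camera call takes 0.05 s, during which the arm holds its last target. There are 200 camera calls.

TASK

The stop collar on the shaft of the tape-roll stand is loose. Turn the collar on the shaft until its red thumb screw faces the flat that is ground along the shaft, then screw the thumb screw in (clockwise) until it sits squarely down on the flat, and tighten it firmly, but do not force it. Leave the other things on the desk alone.

Things in the scene. Friction and masses are not known exactly. Their poses are not given: they have to be found in the camera images.
- stand: Tape-roll stand, screwed to the desk; origin at desk height under the collar. Grey base plate 110 x 270 x 12 mm. The shaft lies along its y axis, 65 mm up, in two grey bearing pedestals at y = -65 and +155 mm (tops 23 mm above the shaft axis). The roll of tape (48 mm radius) with its blue flange begins at y = +66 mm; the other end of the shaft is bare.
- shaft_axis (a point): Point on the shaft axis in the middle of the collar, 65 mm above the desk, fixed to the stand. Its y axis runs along the shaft towards the tape roll, z is up, x level across the shaft.
- shaft: The steel shaft, 28 mm diameter, which does not turn; origin as shaft_axis, axes those of the stand (not of the flat). One flat is ground along all of it, 5.5 mm deep, 22 mm wide, seen at the bare end. It faces roughly up, anywhere up to 0.25 rad to either side about the shaft axis; how much is not reported and must be seen or felt.
- collar (a joint): Angle of the collar on the shaft (rad): 0 with the thumb screw straight up, positive when it leans to the -x side of shaft_axis (the robot's side); stops at +-1.25. Aluminium ring, 48 mm diameter, 20 mm wide; it cannot slide along the shaft, turns with a drag of about 0.05 N m and stays where left. Pushing its screw from the side turns it.
- screw_grip (a point): Middle of the red paddle head of the thumb screw, on the screw's axis, 55 to 51 mm from the shaft axis at the start, about 45 mm when seated. z points outwards along the screw (up when the collar is at 0). The paddle is 26 mm wide along its own x, 9 mm thick along its own y (grip it there), from 15 mm below this point to 13 mm above; below is a 12 mm neck into the collar. Each radian clockwise moves it 3 mm in.
- screw: The screw's stem; origin near the shaft axis, z outwards along the screw. From the start it takes 1.8 to 3 rad to seat on the flat. Thread drag 0.22 N m while turning (a hand at rest feels less); it holds where left. Then each 10 N of end force adds 0.03 N m and takes 0.1 rad; 20 N is tight, 90 N forced. Pressing down on the head hides this. On the round of the shaft it stops 3.9 mm higher.
- edge_near: The edge of the screw's flat end on the robot's side (-x of shaft_axis), inside the collar; the end is 13 mm wide. Origin as screw. If the screw is not square to the flat, only one edge bears, the screw stops up to 2 mm too high, and the shaft pushes it sideways towards facing the flat squarely. A rigid grip prevents that: give way, or let go and tighten again.
- edge_far: The opposite edge of the screw's flat end, on the side away from the robot.
- flip_bottle: Bystander: small white bottle with a blue cap, 53 x 53 x 157 mm, standing; origin at the centre of its underside.
- carton_2: Bystander: small white carton, 44 x 91 x 31 mm; origin at the centre of its underside.
- wood_knob: Bystander: turned wooden knob, 34 mm; origin at the centre of its underside.
- marker: Bystander: white marker pen with a blue cap, 135 mm long; origin at the centre of its underside.

How it is judged:
On the way:
1. the collar is turned up so that its screw points within 0.4 rad of straight up, the screw not yet bearing on the shaft (value of joint collar between -0.4 and 0.4 rad and contact force between screw and shaft below 1 N), for 0.2 s.
At the end, for the whole second after the job is handed in: The screw faces the flat and is down on it (middle of the paddle less than 46.8 mm from the shaft axis, collar within 0.4 rad of upright), squarely, so that both edges of its end bear with over 5 N, and tight: its end presses on the flat with more than 20 N after it is let go (distance between screw_grip and shaft_axis below 0.0468 m and value of joint collar between -0.4 and 0.4 rad and contact force between each of edge_near, edge_far and shaft above 5 N and contact force between screw and shaft above 20 N); the robot touches nothing.
It fails at once if the screw is forced: its end presses on the shaft with more than 90 N (contact force between screw and shaft above 90 N).
It fails at once if a bystander (bottle, carton, wooden knob, marker) is moved by more than 30 mm (distance of any of flip_bottle, carton_2, wood_knob, marker from where it was at the start of the episode above 0.03 m).
It also fails if it takes over 72 s, if anything falls off the work surface, if the arm or the gripper's body presses on something with over 40 N, if the wrist force passes 120 N, or if a joint passes its speed limit or range.

## Working session

There is one attempt and no reset: what is moved stays moved. The work goes in short steps, each a Python script; the robot and the scene stay as the last script left them, time stands still between calls to the robot, and variables do not carry over. Pictures are saved under pics/ and viewed, at most 10 in all, crops included, and the job is handed in when it is done.

```bash
ls; mkdir -p pics; cat > h.py <<'E'
import numpy as np, cv2
from scipy.spatial.transform import Rotation as R
from cell import manip, inverse_kinematics, cams, order
def cap(name):
    s=manip.state(); c=cams.capture(name)
    if name=="wrist":
        T=np.eye(4);T[:3,:3]=R.from_rotvec(s["tcp_rot"]).as_matrix();T[:3,3]=s["tool_pos"];c["T"]=T@np.array(c["T_tool_cam"])
    else:
        T=np.eye(4);o=np.array(c["orientation"],float)
        T[:3,:3]=o if o.shape==(3,3) else R.from_rotvec(o).as_matrix();T[:3,3]=c["position"];c["T"]=T
    return c
def slopes(c,uv):
    K=np.array(c["intrinsics"]);p=(np.atleast_2d(uv).astype(float)-[K[0,2],K[1,2]])/[K[0,0],K[1,1]]
    q=p.copy()
    for _ in range(20): q=p/(1+c["k1"]*(q**2).sum(1,keepdims=True))
    return q
def pts(c,uv):  # depth-based
    uv=np.atleast_2d(uv);s=slopes(c,uv);d=c["z_map"][uv[:,1].astype(int),uv[:,0].astype(int)]
    P=np.c_[s*d[:,None],d];return (P@c["T"][:3,:3].T+c["T"][:3,3]),d
def cloud(c,mask):
    v,u=np.nonzero(mask&(c["z_map"]>0));return pts(c,np.c_[u,v])[0]
def redmask(c):
    h=cv2.cvtColor(c["image"],cv2.COLOR_BGR2HSV);return ((h[...,0]<8)|(h[...,0]>172))&(h[...,1]>140)&(h[...,2]>60)
E
python3 - <<'E'
from h import *
s=manip.state();print(s["clock"],s["contact_force"],s["moment"])
ims=[]
for n in("scene","side"):
    c=cap(n);print(n,c["T"].round(3).tolist(),c["intrinsics"],c["k1"]);ims.append(c["image"])
    P=cloud(c,redmask(c));print(len(P),np.median(P,0) if len(P) else 0, P.min(0) if len(P) else 0,P.max(0) if len(P) else 0)
    np.save(n+".npy",c,allow_pickle=True)
cv2.imwrite("pics/a.png",cv2.resize(np.vstack(ims),(400,600)) if 0 else ims[0]);cv2.imwrite("pics/b.png",ims[1])
E
```

```text
pics
0.0 [ 0.09486166 -0.41130453 -0.66148371] [ 0.03031716  0.01366362 -0.0079634 ]
scene [[0.889, -0.2, 0.413, -0.051], [-0.458, -0.412, 0.788, -1.158], [0.012, -0.889, -0.458, 0.797], [0.0, 0.0, 0.0, 1.0]] [[470.85144174   0.         258.01354184]
 [  0.         470.85144174 185.2045421 ]
 [  0.           0.           1.        ]] -0.03409477231141544
2658 [ 0.99550587 -0.44743208  0.00935609] [ 0.14373166 -0.55540411 -0.21308696] [1.1602212  0.69847241 0.2298011 ]
side [[0.82, -0.218, 0.529, -0.253], [-0.572, -0.312, 0.759, -1.118], [-0.001, -0.925, -0.38, 0.687], [0.0, 0.0, 0.0, 1.0]] [[447.09472412   0.         259.61381514]
 [  0.         447.09472412 180.39599229]
 [  0.           0.           1.        ]] -0.1112932088734137
1573 [ 0.9910446  -0.46522343  0.00798457] [ 0.24235119 -0.880149   -0.20731343] [1.16167991 0.67985828 0.34332007]
```

View pics/a.png

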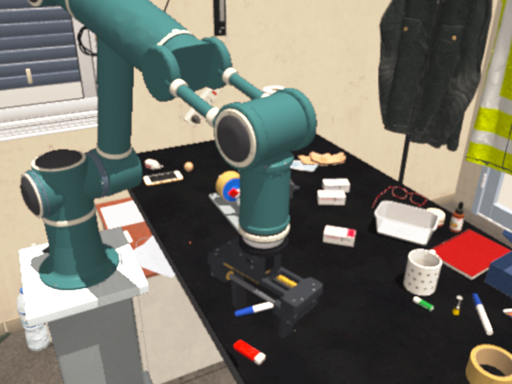

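View pics/b.png

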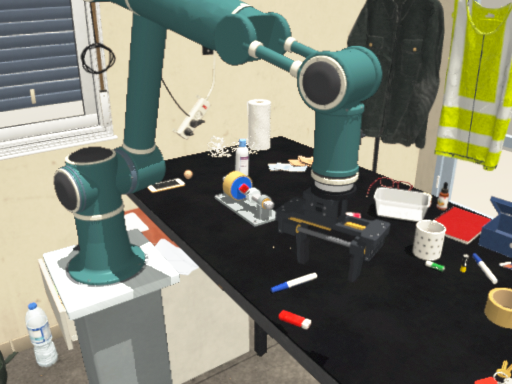

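The scene view has the arm hiding most of the stand. In the side view the stand is at about (245,200), with the tape roll at (238,186), a pedestal at (264,207) and a red paddle near (243,189). I'll zoom in there and read the depth.

```bash
python3 - <<'E'
from h import *
c=np.load("side.npy",allow_pickle=True).item()
x0,y0,x1,y1=205,160,295,235
cv2.imwrite("pics/c.png",cv2.resize(c["image"][y0:y1,x0:x1],(720,600),interpolation=cv2.INTER_CUBIC))
m=np.zeros((384,512),bool);m[y0:y1,x0:x1]=1
P=cloud(c,m&redmask(c));print(len(P),P.round(3).tolist()[::6])
A=cloud(c,m);b=A[(abs(A[:,2]-.012)<.004)];
print(len(b),cv2.minAreaRect(b[:,:2].astype(np.float32)*1000))
for u,v in[(264,198),(250,196),(258,205),(266,212),(255,192),(240,186)]: print(u,v,pts(c,[(u,v)])[0].round(3))
E
```

```text
48 [[0.478, 0.027, 0.117], [0.48, 0.036, 0.106], [0.474, 0.033, 0.105], [0.496, 0.03, 0.101], [0.483, 0.028, 0.101], [0.474, 0.032, 0.098], [0.476, 0.037, 0.092], [0.476, 0.03, 0.091]]
618 ((649.2064208984375, 208.54385375976562), (635.4622802734375, 241.8822479248047), 43.39265823364258)
264 198 [[ 0.512 -0.045  0.084]]
250 196 [[0.502 0.022 0.069]]
258 205 [[ 0.497 -0.033  0.059]]
266 212 [[ 0.519 -0.047  0.033]]
255 192 [[0.522 0.021 0.079]]
240 186 [[0.514 0.103 0.074]]
```

View pics/c.png

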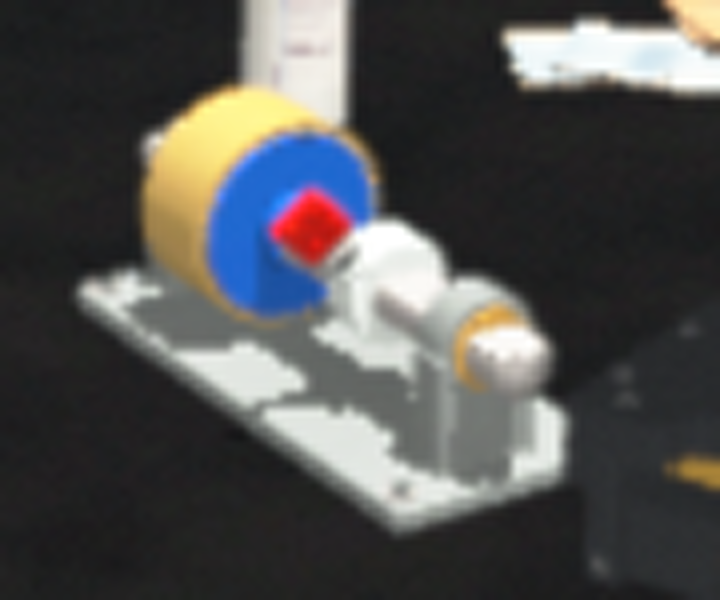

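The crop shows the paddle as a diamond leaning about 45° towards the robot, with the collar to its right and the bare shaft end at crop (515,355), nearest the camera. The collar axis is near (0.515, 0.03, 0.065). The paddle centre is near (0.477, 0.031, 0.10), so the collar angle is about 0.8 rad. Next I'll move above it and take a wrist view.

```bash
python3 - <<'E'
from h import *
s=manip.state();print(s["tcp_rot"]); Rm=R.from_rotvec(s["tcp_rot"]).as_matrix().round(3);print(Rm.tolist())
# tool down, closing axis y along world y
Rd=R.from_euler('x',np.pi)
for yaw in(0,np.pi): 
    q=inverse_kinematics([.5,0,.25],(R.from_euler('z',yaw)*Rd).as_rotvec());print(yaw,q)
best=min((0,np.pi),key=lambda y:abs(np.array(inverse_kinematics([.5,0,.25],(R.from_euler('z',y)*Rd).as_rotvec())or [9]*6)[5]) if inverse_kinematics([.5,0,.25],(R.from_euler('z',y)*Rd).as_rotvec()) is not None else 99)
print(best)
manip.move_pose([.48,-.02,.25],(R.from_euler('z',best)*Rd).as_rotvec())
c=cap("wrist");print(c["T"].round(3).tolist(),manip.state()["clock"]);np.save("w1.npy",c,allow_pickle=True)
d=cap("side");np.save("s1.npy",d,allow_pickle=True)
d2=cap("scene");np.save("sc1.npy",d2,allow_pickle=True)
cv2.imwrite("pics/w1.png",c["image"])
z=c["z_map"];print((z>0).mean())
P=cloud(c,redmask(c));print(len(P),np.median(P,0),P.min(0),P.max(0))
E
```

```text
[-3.09030516e+00 -5.54039020e-01  4.70847217e-04]
[[0.938, 0.347, -0.001], [0.347, -0.938, 0.002], [0.0, -0.002, -1.0]]
0 [-4.98206073e-02 -7.83600621e-02  1.95525638e+00 -4.44089210e-16
  1.26469633e+00  1.52097572e+00]
3.141592653589793 [-0.04982061 -0.07836006  1.95525638  0.          1.26469633 -1.62061693]Traceback (most recent call last):
  File "<stdin>", line 7, in <module>
  File "<stdin>", line 7, in <lambda>
ValueError: The truth value of an array with more than one element is ambiguous. Use a.any() or a.all()
```

```bash
python3 - <<'E'
from h import *
Rd=R.from_euler('x',np.pi)
manip.move_pose([.48,-.02,.25],(R.from_euler('z',np.pi)*Rd).as_rotvec())
c=cap("wrist");print(c["T"].round(3).tolist(),manip.state()["clock"]);np.save("w1.npy",c,allow_pickle=True)
d=cap("side");np.save("s1.npy",d,allow_pickle=True)
d2=cap("scene");np.save("sc1.npy",d2,allow_pickle=True)
cv2.imwrite("pics/w1.png",c["image"])
z=c["z_map"];print((z>0).mean())
P=cloud(c,redmask(c));print(len(P),np.median(P,0),P.min(0),P.max(0))
E
```

```text
[[-0.0, 0.966, 0.258, 0.415], [1.0, -0.0, 0.001, -0.02], [0.001, 0.258, -0.966, 0.395], [0.0, 0.0, 0.0, 1.0]] 2.5
0.9701741536458334
289 [0.48040982 0.03040994 0.11009168] [0.46762369 0.02525118 0.10015403] [0.50113521 0.03771282 0.118703  ]
```

View pics/w1.png

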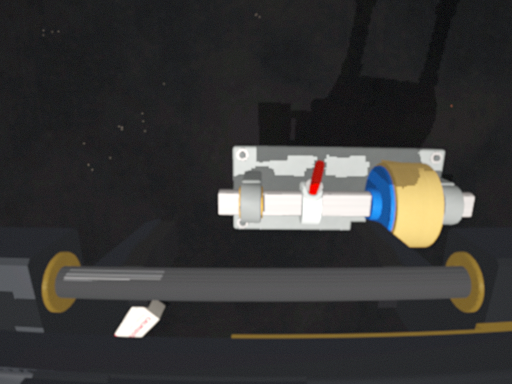

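The wrist view (right is +y, down is +x) shows the stand clearly. The shaft runs along row ~204 from col 222 to 472, the collar is at (312,205), and the paddle runs from (321,163) to (314,192). The paddle's thickness is roughly along the shaft. Now I'll measure the axis, yaw, flat tilt and paddle.

```bash
python3 - <<'E'
from h import *
c=np.load("w1.npy",allow_pickle=True).item()
def box(u0,u1,v0,v1):
    m=np.zeros((384,512),bool);m[v0:v1,u0:u1]=1;return cloud(c,m)
S=np.vstack([box(268,300,180,228),box(326,362,180,228)])
hi=S[S[:,2]>.068];print(len(hi),hi.min(0),hi.max(0))
k=np.polyfit(hi[:,1],hi[:,0],1);print("yaw slope",k)
xc=hi[:,0]-np.polyval(k,hi[:,1])
for a in np.arange(-.016,.016,.002):
    q=hi[(xc>=a)&(xc<a+.002)]
    if len(q):print(round(a+.001,3),len(q),np.median(q[:,2]).round(4),q[:,2].std().round(4))
# plate by colour: corners
for z,uvs in((.012,[(233,147),(444,150),(234,229),(350,230)]),(.075,[(222,192),(222,214),(471,204)]),(.085,[(303,205),(321,205)])):
    s=slopes(c,uvs);r=np.c_[s,np.ones(len(s))]@c["T"][:3,:3].T;t=(z-c["T"][2,3])/r[:,2];print(z,(c["T"][:3,3]+r*t[:,None]).round(4).tolist())
C=box(304,321,196,215);print("collar",np.median(C,0),C.min(0),C.max(0))
P=cloud(c,redmask(c));m=P.mean(0);u,w,v=np.linalg.svd(P-m);print(m,v.round(3),w)
print("side red"); 
d=np.load("s1.npy",allow_pickle=True).item();mm=np.zeros((384,512),bool);mm[160:235,205:295]=1
Q=cloud(d,redmask(d)&mm);print(len(Q),Q.mean(0),Q.min(0),Q.max(0))
E
```

```text
1650 [ 0.47113266 -0.01421281  0.06800846] [0.53521553 0.08908626 0.25760353]
yaw slope [0.03704821 0.51669422]
-0.011 28 0.0688 0.0008
-0.009 129 0.0706 0.0015
-0.007 144 0.0725 0.0012
-0.005 119 0.0728 0.0007
-0.003 120 0.0729 0.0008
-0.001 125 0.0729 0.0006
0.001 107 0.0729 0.0006
0.003 121 0.0729 0.0007
0.005 123 0.0729 0.0008
0.007 110 0.073 0.0007
0.009 121 0.0729 0.0007
0.011 117 0.0729 0.0007
0.013 123 0.0731 0.0006
0.015 71 0.0729 0.0007
0.012 [[0.4666, -0.0566, 0.012], [0.4693, 0.2102, 0.012], [0.5756, -0.058, 0.012], [0.5774, 0.0968, 0.012]]
0.075 [[0.5064, -0.0636, 0.075], [0.5315, -0.0645, 0.075], [0.5207, 0.2134, 0.075]]
0.085 [[0.5178, 0.0224, 0.085], [0.5179, 0.0414, 0.085]]
collar [0.5169138  0.03144394 0.08753975] [0.5070725  0.02286869 0.08449308] [0.5273385  0.0404355  0.09039156]
[0.48176298 0.03060789 0.10995981] [[ 0.974 -0.213  0.079]
 [-0.111 -0.142  0.984]
 [ 0.198  0.967  0.162]] [0.15507112 0.08062691 0.03904452]
side red
43 [0.48201618 0.02823518 0.09991038] [0.46976384 0.02254807 0.08277812] [0.4968407  0.03513988 0.11359903]
```

```bash
python3 - <<'E'
from h import *
d=np.load("s1.npy",allow_pickle=True).item()
for n,uv in(("bottle cap",(242,146)),("bottle",(243,160))):print(n,pts(d,[uv])[0].round(3))
rot=(R.from_euler('z',np.pi)*R.from_euler('x',np.pi)).as_rotvec()
manip.set_gripper(0.0,10)
manip.move_pose([.44,.0315,.14],rot)
f0=manip.state()["contact_force"]
manip.move_linear([.44,.0315,.098],.1)
manip.move_linear([.4985,.0315,.098],.06)
print((manip.state()["contact_force"]-f0).round(2))
manip.move_linear([.485,.0315,.098],.06)
manip.move_linear([.47,.02,.20],.2)
c=cap("wrist");np.save("w2.npy",c,allow_pickle=True);cv2.imwrite("pics/w2.png",c["image"])
print(manip.state()["clock"])
P=cloud(c,redmask(c));m=P.mean(0);u,w,v=np.linalg.svd(P-m);print(len(P),m,v.round(3),P.min(0),P.max(0))
E
```

```text
bottle cap [[0.478 0.028 0.248]]
bottle [[0.67  0.323 0.074]]
[-83.29   3.76  35.69]
7.2583
38 [0.47943699 0.03204987 0.14979921] [[-0.349 -0.056  0.935]
 [ 0.107 -0.994 -0.02 ]
 [-0.931 -0.093 -0.353]] [0.45972901 0.02700223 0.11311924] [0.49310408 0.03841435 0.20304973]
```

View pics/w2.png

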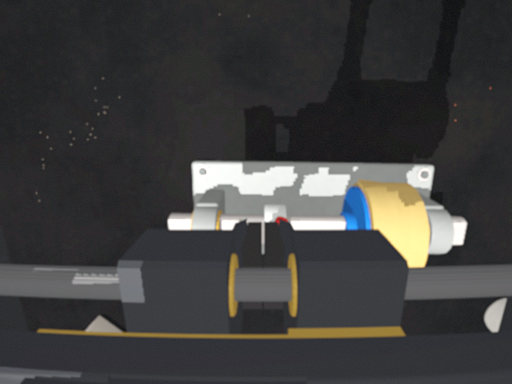

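The push met 83 N, so something jammed. The shut fingers hide the collar here, with only a trace of red at (280,222). I'll open up, retreat and look from two views.

```bash
python3 - <<'E'
from h import *
manip.move_linear([.42,-.02,.25],.2)
manip.set_gripper(0.04,10)
c=cap("wrist");np.save("w2.npy",c,allow_pickle=True);d=cap("side")
print(manip.state()["clock"],manip.state()["contact_force"])
P=cloud(c,redmask(c));m=P.mean(0);u,w,v=np.linalg.svd(P-m);print(len(P),m,v.round(3),P.min(0),P.max(0))
v0,u0=[int(x.mean()) for x in np.nonzero(redmask(c))];print(u0,v0)
a=cv2.resize(c["image"][v0-50:v0+50,u0-65:u0+65],(780,300*2)[:2] and (390,300),interpolation=cv2.INTER_CUBIC)
b=cv2.resize(d["image"][160:235,205:295],(390,300),interpolation=cv2.INTER_CUBIC)
cv2.imwrite("pics/e.png",np.hstack([a,b]))
E
```

```text
8.6417 [-0.22728012 -0.91601479  0.49530118]
3 [ 0.24145844  0.20328434 -0.0007439 ] [[-0.089  0.985 -0.15 ]
 [-0.238 -0.167 -0.957]
 [-0.967 -0.049  0.249]] [ 0.24122584  0.20108955 -0.00125857] [ 0.24161173  0.20525887 -0.00039206]
448 10Traceback (most recent call last):
  File "<stdin>", line 8, in <module>
cv2.error: OpenCV(4.12.0) /io/opencv/modules/imgproc/src/resize.cpp:4208: error: (-215:Assertion failed) !ssize.empty() in function 'resize'
```

```bash
python3 - <<'E'
from h import *
c=np.load("w2.npy",allow_pickle=True).item();d=cap("side")
a=cv2.resize(c["image"],(400,300));b=cv2.resize(d["image"][160:235,205:295],(390,300),interpolation=cv2.INTER_CUBIC)
cv2.imwrite("pics/e.png",np.hstack([a,b]))
E
```

```text
(no output)
```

View pics/e.png

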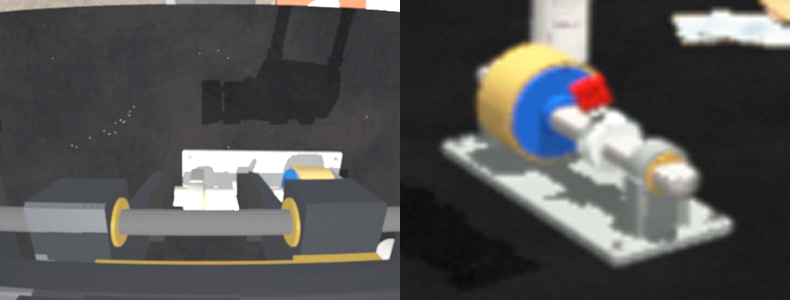

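The side crop shows the paddle now almost upright above the collar. I'll measure it from the earlier open-gripper viewpoint.

```bash
python3 - <<'E'
from h import *
manip.set_gripper(0.088,10)
manip.move_linear([.49,-.02,.25],.25)
c=cap("wrist");np.save("w3.npy",c,allow_pickle=True);d=cap("side");np.save("s3.npy",d,allow_pickle=True);e=cap("scene")
print(manip.state()["clock"])
for k in (c,d,e):
    mm=redmask(k).copy()
    if k is d: mm[:160]=0;mm[235:]=0;mm[:,:205]=0;mm[:,295:]=0
    P=cloud(k,mm);P=P[(abs(P[:,0]-.52)<.08)&(abs(P[:,1]-.03)<.08)]
    if len(P)<5: print("none");continue
    m=P.mean(0);u,w,v=np.linalg.svd(P-m);print(len(P),m.round(4),v.round(3).tolist(),P.min(0).round(4),P.max(0).round(4))
# top edge only
P=cloud(c,redmask(c));P=P[(abs(P[:,0]-.52)<.08)&(abs(P[:,1]-.03)<.08)];T=P[P[:,2]>P[:,2].max()-.006];print(len(T),T.mean(0),cv2.minAreaRect((T[:,:2]*1000).astype(np.float32)))
a=c["image"][130:290,220:420];cv2.imwrite("pics/f.png",cv2.resize(a,(750,600),interpolation=cv2.INTER_CUBIC))
E
```

```text
10.1083
273 [0.4997 0.029  0.1278] [[0.127, 0.329, -0.936], [-0.934, 0.358, -0.001], [0.335, 0.874, 0.352]] [ 0.4673 -0.0484  0.1097] [0.513  0.0382 0.3464]
51 [0.5022 0.0284 0.114 ] [[0.23, 0.006, -0.973], [-0.927, 0.305, -0.218], [0.296, 0.952, 0.076]] [0.4904 0.0199 0.0997] [0.5202 0.0351 0.1275]
43 [0.5028 0.0271 0.1152] [[-0.003, 0.01, -1.0], [0.917, -0.399, -0.007], [-0.399, -0.917, -0.008]] [0.4942 0.021  0.1018] [0.5141 0.0362 0.1265]
5 [ 0.46767154 -0.04798341  0.34603334] ((467.7774658203125, -47.97270202636719), (0.6397423148155212, 0.7299457788467407), 69.50592041015625)
```

View pics/f.png

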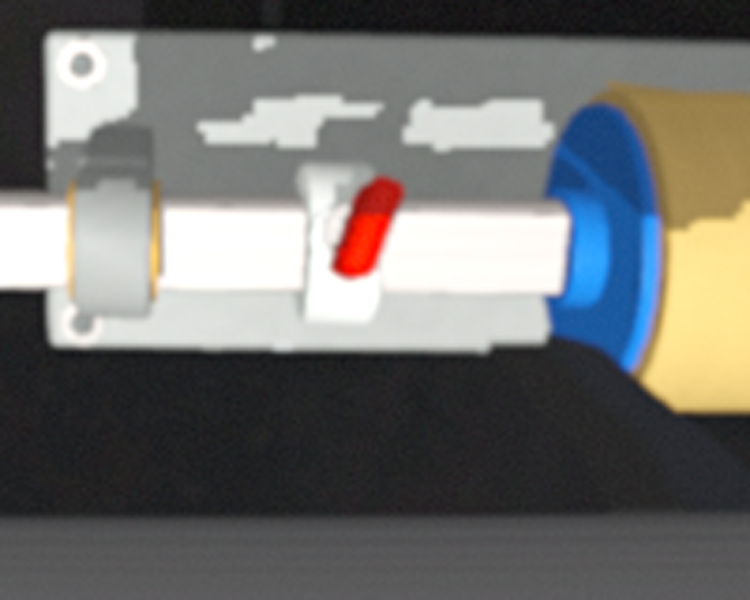

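The paddle is now at about lean 0.37 rad, yaw ≈ -0.36, centre ≈ (0.502, 0.029, 0.115). The first push wedged because the fingertip slid under the paddle as it rose. From here I'll grip the paddle with the tool tilted to match and swing it upright about the shaft axis.

```bash
cat >> h.py <<'E'
AX=np.array([.5215,.0315,.065])
def pose(L,yaw,r):
    B=R.from_euler('y',-L);return AX+B.apply([0,0,r]),(B*R.from_euler('z',yaw)*R.from_euler('x',np.pi)).as_rotvec()
def show(t):
    s=manip.state();print(t,"t%.1f"%s["clock"],"F",s["contact_force"].round(1),"M",s["moment"].round(2),"tau6 %.3f"%s["tau"][5],"w %.4f g %.1f"%(s["gripper_width"],s["grasp_force"]),"q6 %.2f"%s["joint_pos"][5],"p",np.round(s["tool_pos"],4),flush=True)
E
python3 - <<'E'
from h import *
for n in("w1","w3"):
    c=np.load(n+".npy",allow_pickle=True).item();A=cloud(c,np.ones((384,512),bool));A[:,0]-=.0105*(A[:,1]-.0315)
    f=A[(A[:,1]>-.02)&(A[:,1]<.06)&(abs(A[:,1]-.0315)>.014)&(abs(A[:,2]-.072)<.005)&(A[:,0]>.5135)&(A[:,0]<.529)]
    g=A[(A[:,1]>-.02)&(A[:,1]<.06)&(abs(A[:,2]-.012)<.004)&(A[:,0]>.47)&(A[:,0]<.573)]
    e=A[(A[:,1]>-.02)&(A[:,1]<.06)&(abs(A[:,1]-.0315)>.014)&(abs(A[:,2]-.072)<.003)]
    print(n,len(f),np.polyfit(f[:,0],f[:,2],1)[0],f[:,2].mean(),"plate",np.polyfit(g[:,0],g[:,2],1)[0],g[:,2].mean(),"edges",np.percentile(e[:,0],[2,98]))
L,y=.37,np.pi-.36
manip.set_gripper(.04,10)
p,r=pose(L,y,.10);manip.move_pose(p,r);show("above")
p,r=pose(L,y,.041);manip.move_linear(p,.1);show("down")
manip.set_gripper(0,12);show("gripped")
for l in(.25,.12,0.0):
    p,r=pose(l,y,.041);manip.move_linear(p,.06,rot=r);show(l)
E
```

```text
w1 636 0.009932781277105927 0.0728809054919209 plate 0.00010767743298118996 0.011372822376974094 edges [0.50892421 0.53296375]
w3 637 -0.002253211736031618 0.07279739217111587 plate 0.0003811007688440366 0.011323155610989993 edges [0.50893174 0.53315422]
above t11.5 F [1.4 0.1 0.2] M [0.08 0.   0.03] tau6 0.059 w 0.0398 g 0.0 q6 -1.19 p [0.4858 0.0316 0.159 ]
down t12.3 F [-0.   0.3 -0.1] M [ 0.05  0.05 -0.03] tau6 0.002 w 0.0395 g 0.0 q6 -1.19 p [0.5075 0.0313 0.1039]
gripped t12.8 F [ 0.  -1.2  0.1] M [ 0.02  0.06 -0.06] tau6 -0.084 w 0.0086 g 12.0 q6 -1.18 p [0.5068 0.0315 0.1036]
0.25 t13.1 F [-0.  -0.9  3.5] M [ 0.02 -0.24 -0.13] tau6 -0.073 w 0.0092 g 12.0 q6 -1.19 p [0.5124 0.0314 0.1047]
0.12 t13.4 F [1.1 0.  2.1] M [-0.09 -0.34 -0.1 ] tau6 -0.069 w 0.0090 g 12.0 q6 -1.20 p [0.5176 0.0314 0.1057]
0.0 t13.7 F [1.6 0.1 0.8] M [ 0.03 -0.29 -0.08] tau6 -0.094 w 0.0088 g 12.0 q6 -1.20 p [0.5217 0.0314 0.1055]
```

The flat is level to within about 0.01 rad, and the paddle is gripped and upright with small forces. Now I'll screw it in, following the 3 mm/rad pitch and watching the torque.

```bash
python3 - <<'E'
from h import *
manip.dwell(.3)
manip.set_gripper(0,45);show("firm")
y0=np.pi-.36
for k in range(1,9):
    a=.25*k
    p,r=pose(0,y0-a,.041-.003*a);manip.move_linear(p,.01,rot=r);show(round(a,2))
    if abs(manip.state()["moment"][2])>.36: break
E
```

```text
firm t14.2 F [ 1.7  0.1 -3.9] M [ 0.01 -0.59 -0.17] tau6 -0.137 w 0.0086 g 45.0 q6 -1.20 p [0.5213 0.0315 0.1059]
0.25 t14.6 F [ 2.3  0.5 -3.4] M [-0.07 -0.63  0.04] tau6 0.141 w 0.0091 g 45.0 q6 -0.95 p [0.5214 0.0315 0.1051]
0.5 t15.0 F [ 2.1  1.1 -4.4] M [-0.14 -0.55  0.09] tau6 0.143 w 0.0088 g 45.0 q6 -0.70 p [0.5214 0.0316 0.1044]
0.75 t15.4 F [ 1.8  1.5 -3.7] M [-0.06 -0.5   0.03] tau6 0.142 w 0.0085 g 45.0 q6 -0.45 p [0.5214 0.0316 0.1037]
1.0 t15.8 F [ 2.2  2.  -2.9] M [-0.14 -0.4   0.06] tau6 0.140 w 0.0087 g 45.0 q6 -0.20 p [0.5214 0.0316 0.1029]
1.25 t16.2 F [ 2.2  1.9 -4.9] M [-0.07 -0.42  0.06] tau6 0.137 w 0.0084 g 45.0 q6 0.05 p [0.5214 0.0316 0.1022]
1.5 t16.6 F [ 1.   0.8 -3. ] M [-0.11 -0.38  0.01] tau6 0.134 w 0.0088 g 45.0 q6 0.30 p [0.5214 0.0315 0.1015]
1.75 t17.0 F [ 1.6  1.  -4.1] M [-0.11 -0.34  0.  ] tau6 0.131 w 0.0088 g 45.0 q6 0.55 p [0.5214 0.0315 0.1007]
2.0 t17.4 F [ 1.3  1.3 -3.6] M [-0.15 -0.22  0.09] tau6 0.129 w 0.0083 g 45.0 q6 0.80 p [0.5214 0.0314 0.0999]
```

```bash
python3 - <<'E'
from h import *
y0=np.pi-.36
for k in range(1,14):
    a=2+.1*k
    p,r=pose(0,y0-a,.041-.003*a);manip.move_linear(p,.006,rot=r);show(round(a,2))
    if manip.state()["tau"][5]>.22: break
E
```

```text
2.1 t17.6 F [ 1.7 -0.6 -4.4] M [-0.19 -0.25 -0.01] tau6 0.219 w 0.0087 g 45.0 q6 0.90 p [0.5214 0.0314 0.0996]
2.2 t17.9 F [ 2.2  0.7 -3.4] M [-0.18 -0.15  0.09] tau6 0.224 w 0.0084 g 45.0 q6 1.00 p [0.5214 0.0314 0.0994]
```

```bash
python3 - <<'E'
from h import *
y0=np.pi-.36;pr=.224
for k in range(3,12):
    a=2+.1*k
    p,r=pose(0,y0-a,.041-.003*a);manip.move_linear(p,.006,rot=r);show(round(a,2))
    t=manip.state()["tau"][5]
    if t>.27: break
E
```

```text
2.3 t18.1 F [ 0.2 -0.1 -2.5] M [-0.27  0.03  0.11] tau6 0.232 w 0.0087 g 45.0 q6 1.10 p [0.5215 0.0314 0.0993]
2.4 t18.4 F [ 0.2 -0.9  0.5] M [-0.33  0.15  0.05] tau6 0.240 w 0.0087 g 45.0 q6 1.20 p [0.5216 0.0314 0.0992]
2.5 t18.6 F [-1.4 -1.6  2.9] M [-0.32  0.39  0.14] tau6 0.251 w 0.0084 g 45.0 q6 1.30 p [0.5217 0.0313 0.099 ]
2.6 t18.9 F [-1.9 -1.2  4.5] M [-0.44  0.5   0.11] tau6 0.225 w 0.0083 g 45.0 q6 1.40 p [0.5217 0.0313 0.099 ]
2.7 t19.1 F [-3.1 -1.4  6.7] M [-0.38  0.59  0.11] tau6 0.237 w 0.0086 g 45.0 q6 1.50 p [0.5217 0.0313 0.0989]
2.8 t19.4 F [-2.8 -2.2  8.4] M [-0.33  0.69  0.15] tau6 0.250 w 0.0083 g 45.0 q6 1.60 p [0.5217 0.0312 0.0987]
2.9 t19.6 F [-3.2 -3.1  8.8] M [-0.35  0.79  0.15] tau6 0.263 w 0.0085 g 45.0 q6 1.70 p [0.5218 0.0311 0.0987]
3.0 t19.9 F [-3.5 -3.1 11.3] M [-0.38  0.92  0.2 ] tau6 0.276 w 0.0085 g 45.0 q6 1.80 p [0.5218 0.0311 0.0986]
```

Since about 2.3 rad the tool is sinking less than the pitch and Fz is rising, so the screw may be bearing. I'll let go so it can square itself, then measure the paddle height and lean.

```bash
python3 - <<'E'
from h import *
manip.set_gripper(.03,45);show("open")
s=manip.state();p=np.array(s["tool_pos"]);manip.move_linear(p+[0,0,.05],.15)
manip.set_gripper(.088,45)
rot=(R.from_euler('z',np.pi)*R.from_euler('x',np.pi)).as_rotvec()
manip.move_pose([.49,-.02,.25],rot)
c=cap("wrist");d=cap("side");e=cap("scene");show("look")
np.save("w4.npy",c,allow_pickle=True);np.save("s4.npy",d,allow_pickle=True)
for k in (c,d,e):
    P=cloud(k,redmask(k));P=P[(abs(P[:,0]-.52)<.03)&(abs(P[:,1]-.03)<.03)&(P[:,2]<.15)]
    if len(P)<5: print("none");continue
    m=P.mean(0);u,w,v=np.linalg.svd(P-m);print(len(P),m.round(4),v.round(3).tolist(),P.min(0).round(4),P.max(0).round(4))
    T=P[P[:,2]>np.percentile(P[:,2],95)-.003];print(" top",T.mean(0).round(4),np.percentile(P[:,2],95))
a=cv2.resize(c["image"][130:290,220:420],(390,300),interpolation=cv2.INTER_CUBIC);b=cv2.resize(d["image"][160:235,205:295],(390,300),interpolation=cv2.INTER_CUBIC)
cv2.imwrite("pics/g.png",np.hstack([a,b]))
E
```

```text
open t20.4 F [ 0.1  0.3 -0.6] M [0.06 0.04 0.05] tau6 -0.007 w 0.0301 g 0.0 q6 1.80 p [0.5213 0.0316 0.0967]
look t24.9 F [ 0.5  0.1 -0.4] M [ 0.07 -0.14  0.01] tau6 0.001 w 0.0884 g 0.0 q6 -1.66 p [ 0.49   -0.0199  0.2499]
318 [0.5191 0.0302 0.1182] [[0.906, -0.123, 0.405], [0.35, -0.318, -0.881], [-0.237, -0.94, 0.245]] [0.5085 0.0252 0.101 ] [0.5339 0.0358 0.1241]
 top [0.5207 0.0311 0.1219] 0.12291809873882066
52 [0.5193 0.0286 0.1097] [[-0.009, 0.068, -0.998], [0.962, -0.273, -0.028], [-0.274, -0.96, -0.063]] [0.5076 0.0205 0.096 ] [0.5323 0.0339 0.1234]
 top [0.5172 0.0281 0.1208] 0.12139411933994923
59 [0.5218 0.0259 0.111 ] [[-0.648, 0.089, 0.756], [0.747, -0.117, 0.654], [0.146, 0.989, 0.009]] [0.5101 0.0197 0.0988] [0.5336 0.0324 0.124 ]
 top [0.5213 0.0266 0.1207] 0.12104387143445076
```

View pics/g.png

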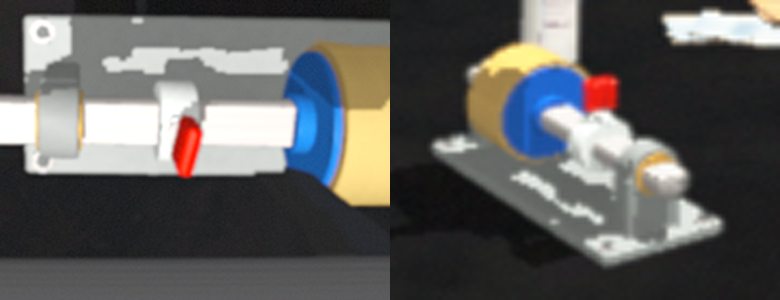

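The paddle is upright (lean ~0). Its top is at z ≈ 0.1225, so the middle is about 45 mm from the axis: down on the flat. I'll regrip a half turn back, with no downward push, and tighten in fine steps. With 3 mm/rad, the moving torque should be 0.22 + 0.003·F.

```bash
cat > t.py <<'E'
from h import *
yb=np.pi-.36-3.0+np.pi
def step(a,z):
    p,r=pose(0,yb-a,z-.065);manip.move_linear([p[0],p[1],z],.006,rot=r)
E
python3 - <<'E'
from t import *
manip.set_gripper(.03,45)
p,r=pose(0,yb,.085);manip.move_pose(p,r)
manip.move_linear([p[0],p[1],.0995],.1);show("down")
manip.set_gripper(0,55);show("grip")
z=.0995-.0
for k in range(1,9):
    step(.04*k,.0995-.0001*k);show(round(.04*k,2))
    if manip.state()["tau"][5]>.31: break
E
```

```text
down t27.0 F [-0.4 -0.1  0.3] M [ 0.05 -0.16  0.04] tau6 -0.002 w 0.0302 g 0.0 q6 -1.34 p [0.522  0.0312 0.1002]
grip t27.5 F [-0.  -1.6  2.6] M [-0.15 -0.09  0.15] tau6 0.150 w 0.0084 g 55.0 q6 -1.34 p [0.522  0.0313 0.1002]
0.04 t27.7 F [-0.5 -0.9  5.8] M [-0.22 -0.03  0.23] tau6 0.291 w 0.0085 g 55.0 q6 -1.30 p [0.522  0.0313 0.1001]
0.08 t28.0 F [ 0.  -2.4  5.5] M [-0.25  0.09  0.26] tau6 0.294 w 0.0085 g 55.0 q6 -1.26 p [0.522  0.0313 0.1001]
0.12 t28.2 F [-0.9 -1.5  6.3] M [-0.32  0.08  0.27] tau6 0.300 w 0.0085 g 55.0 q6 -1.22 p [0.5221 0.0313 0.1001]
0.16 t28.5 F [-1.1 -1.9  7.5] M [-0.37  0.13  0.29] tau6 0.306 w 0.0085 g 55.0 q6 -1.18 p [0.5221 0.0313 0.1   ]
0.2 t28.7 F [-1.1 -2.   6.6] M [-0.37  0.15  0.23] tau6 0.302 w 0.0084 g 55.0 q6 -1.14 p [0.5221 0.0312 0.1   ]
0.24 t29.0 F [-1.3 -1.9  7.7] M [-0.33  0.21  0.28] tau6 0.314 w 0.0085 g 55.1 q6 -1.10 p [0.5221 0.0312 0.0999]
```

Moving torque is about 0.31 N·m, which puts the force at roughly 35 N. There is a slight sideways load, so I'll let go once more to let it square up, then regrip and check the torque.

```bash
python3 - <<'E'
from t import *
manip.set_gripper(.03,45);manip.dwell(.3);show("open")
manip.set_gripper(0,55);show("grip")
for k in range(1,5):
    step(.24+.03*k,.0995-.0001*k);show(round(.24+.03*k,2))
    if manip.state()["tau"][5]>.34: break
manip.dwell(.3);show("dwell")
E
```

```text
open t29.8 F [-0.6  0.1  0.7] M [-0.05 -0.14 -0.04] tau6 -0.000 w 0.0300 g 0.0 q6 -1.10 p [0.5215 0.0315 0.0989]
grip t30.2 F [-0.1  0.4 -0.2] M [-0.08 -0.1   0.25] tau6 0.258 w 0.0082 g 55.0 q6 -1.10 p [0.5215 0.0314 0.0989]
0.27 t30.5 F [ 1.1 -0.2 -3.9] M [-0.1  -0.39  0.26] tau6 0.338 w 0.0085 g 55.0 q6 -1.07 p [0.5214 0.0314 0.099 ]
0.3 t30.7 F [ 2.4 -1.8 -4. ] M [-0.11 -0.35  0.31] tau6 0.345 w 0.0085 g 55.1 q6 -1.04 p [0.5213 0.0314 0.099 ]
dwell t31.0 F [ 1.8 -2.4 -6.2] M [-0.33 -0.49  0.26] tau6 0.299 w 0.0084 g 55.0 q6 -1.04 p [0.5213 0.0314 0.099 ]
```

Torque is now 0.345 with a slight upward pull, so about 37 N, which is firm and well under 90. I'll release, withdraw and check.

```bash
python3 - <<'E'
from t import *
manip.set_gripper(.03,45);manip.dwell(.3);show("open")
p=np.array(manip.state()["tool_pos"]);manip.move_linear(p+[0,0,.06],.15)
manip.set_gripper(.088,45)
manip.move_pose([.49,-.02,.25],(R.from_euler('z',np.pi)*R.from_euler('x',np.pi)).as_rotvec())
show("look")
for n in("wrist","side","scene"):
    k=cap(n);P=cloud(k,redmask(k));P=P[(abs(P[:,0]-.52)<.03)&(abs(P[:,1]-.03)<.03)&(P[:,2]<.15)]
    m=P.mean(0);v=np.linalg.svd(P-m)[2];T=P[P[:,2]>np.percentile(P[:,2],95)-.003]
    print(n,len(P),m.round(4),v[2].round(3),"top",T.mean(0).round(4),"x",P[:,0].min().round(4),P[:,0].max().round(4),np.percentile(P[:,2],95).round(4))
E
```

```text
open t31.8 F [0.2 0.9 0.2] M [ 0.03 -0.17 -0.08] tau6 0.000 w 0.0300 g 0.0 q6 -1.04 p [0.5215 0.0315 0.0993]
look t34.0 F [-0.5  0.1 -0.1] M [ 0.01 -0.09  0.01] tau6 -0.057 w 0.0881 g 0.0 q6 -1.66 p [ 0.49   -0.0199  0.2498]
wrist 342 [0.5193 0.0303 0.1173] [ 0.464  0.853 -0.24 ] top [0.521  0.031  0.1215] x 0.509 0.5328 0.1226
side 50 [0.519  0.0283 0.1099] [ 0.405  0.913 -0.049] top [0.5199 0.0291 0.1195] x 0.5078 0.5304 0.1203
scene 56 [0.5213 0.0256 0.1105] [0.469 0.881 0.054] top [0.5211 0.0252 0.1199] x 0.5086 0.5334 0.1211
```

Paddle mid-radius is about 45 mm, lean is about 0, and the paddle turned along with the tool. I have time for one last torque check after the squaring, then I'll withdraw.

```bash
python3 - <<'E'
from t import *
manip.set_gripper(.03,45)
p,r=pose(0,yb-.27,.085);manip.move_pose(p,r);manip.move_linear([p[0],p[1],.0995],.1);show("down")
manip.set_gripper(0,55);show("grip")
for k in range(0,5):
    step(.29+.02*k,.0992);show(round(.29+.02*k,2))
    if manip.state()["tau"][5]>.35: break
manip.set_gripper(.03,45);manip.dwell(.3);show("open")
p=np.array(manip.state()["tool_pos"]);manip.move_linear(p+[0,0,.1],.15);show("up")
E
```

```text
down t36.4 F [ 0.8 -1.1  1.1] M [ 0.05 -0.12  0.01] tau6 -0.003 w 0.0302 g 0.0 q6 -1.07 p [0.5219 0.0313 0.1001]
grip t36.8 F [-1.6 -1.7  3.6] M [-0.34  0.09  0.03] tau6 -0.006 w 0.0087 g 55.0 q6 -1.07 p [0.5219 0.0313 0.1002]
0.29 t37.1 F [-1.6 -2.4  6.2] M [-0.36  0.18  0.24] tau6 0.257 w 0.0086 g 55.0 q6 -1.05 p [0.522  0.0313 0.1001]
0.31 t37.3 F [-2.3 -1.9  6.5] M [-0.32  0.18  0.28] tau6 0.336 w 0.0088 g 55.0 q6 -1.03 p [0.522  0.0312 0.1001]
0.33 t37.6 F [-2.  -1.7  5.8] M [-0.27  0.15  0.25] tau6 0.326 w 0.0087 g 55.0 q6 -1.01 p [0.522  0.0312 0.1001]
0.35 t37.8 F [-2.3 -2.1  6. ] M [-0.31  0.16  0.31] tau6 0.342 w 0.0088 g 55.0 q6 -0.99 p [0.5219 0.0312 0.1001]
0.37 t38.1 F [-1.9 -1.   5.7] M [-0.31  0.18  0.31] tau6 0.336 w 0.0082 g 55.0 q6 -0.97 p [0.5219 0.0312 0.1001]
open t38.9 F [ 0.6 -0.6 -1. ] M [-0.01 -0.09  0.01] tau6 0.000 w 0.0298 g 0.0 q6 -0.97 p [0.5215 0.0315 0.0992]
up t39.7 F [ 0.3  0.6 -0.7] M [ 0.02 -0.16 -0.07] tau6 0.000 w 0.0301 g 0.0 q6 -0.97 p [0.5208 0.0315 0.1983]
```

The breakaway torque after squaring held at about 0.34 N·m with a 6 N downward push, so the end force is about 45 N. I'm handing it in.

```bash
python3 -c "
from h import *
print(order.close_job())"
```

```text
the job is handed in; nothing more can be done
None
```

The job is handed in, with no verdict returned: the collar is upright over the flat and the screw is down on it (paddle about 45 mm from the axis), tightened to an end force I estimate from the torque at 40–45 N; the first push jammed at about 83 N at the wrist (limit 120 N) before I changed to gripping the paddle.

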